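Weigh a basket of LED lamp boards on the bench spring scale

TASK

Weigh the wire basket of finished lamp boards: pick it up by the black grip and hang it by its hanging bar on the hook of the spring scale, with the bar's kink on the hook. Let its weight down onto the spring slowly, until the scale carries all of it, and only then let go, so that the needle creeps to its reading and never jumps. Keep the basket upright, do not force the scale, and leave the other things on the bench where they are.

Things in the scene. Friction and masses are not known exactly. Their poses are not given: they have to be found in the camera images.
- basket: The load: steel wire basket with two stacks of round white LED boards, 130 (x) by 96 (y) by 60 mm high, mass unknown, 0.3 to 0.93 kg. Origin: centre of its underside. A rigid bail stands over it in its x-z plane: side bars at x = +-52 mm, a hanging bar between them, a grip on top. The opening under the hanging bar is 98 mm wide, from 60 to 117 mm above the underside. Same after a half turn.
- basket_grip (a point): Centre of the basket's black plastic grip, a tube 18 mm in diameter and 100 mm long along the basket's x, 178 mm above the underside, straight above the centre of mass. Axes as the basket.
- hang_bar (a point): Middle of the hanging bar: centre of the 6 mm steel bar at the top of its kink, 126 mm above the basket's underside, 52 mm below the grip's centre. The bar runs along the basket's x; to both sides of the middle it drops 6 mm within 14 mm, so that the hook finds the middle.
- scale: Bench spring scale, fixed: grey base 170 (x) by 210 (y, -75 to +135) by 16 mm high, a 40 mm square column at its origin (on the bench), on it a round dial (132 mm diameter, 60 mm thick, centre 360 mm up, faces to +-x) with a needle. From the column a level 8 mm round steel arm runs along the scale's +y to the hook at its end: a shallow dip (the seat), then a turned-up tip.
- hook_seat (a point): Where the middle of the hanging bar lies when seated in the hook's dip (moves with the hook; unloaded 244 mm up), 197 mm from the column's axis along the scale's y. From this point the tip is 22 mm further along +y, its top 17 mm higher; the arm's top is 5 mm higher on the column's side, the hook's underside 11 mm lower. The basket's bar lies across, along this x. Axes as the scale.
- hook (a joint): How far the hook is drawn down, m: 0 unloaded, stop at 0.11. Spring 100 N/m (1 cm for each newton, after the first 0.3 N), lightly damped: a load let go too early, or pressed down too far, makes hook and needle jump. The movement is delicate: the hook should never go faster than about 0.08 m/s. The needle turns 54 rad per m, clockwise seen from the scale's +x.
- parts_bin: Bystander: open grey plastic bin with a few boards in it, no bail, 130 by 96 by 50 mm, origin under its centre. It may have the basket's place and the basket its.
- solder_spool: Bystander: solder spool standing on end, 56 mm diameter, 50 mm high, origin under its centre.
- flux_jar: Bystander: small jar, 44 mm diameter, 60 mm high, origin under its centre.
- screwdriver: Bystander: screwdriver lying at the front of the bench.
- brush: Bystander: brush lying towards the back of the bench.
- tweezers: Bystander: steel tweezers, 120 mm, lying at the front of the bench.

How it is judged:
By the outcome, as a careful person would: the job done as asked, in the order asked, and still so for the second after the job is handed in, with the robot touching nothing.
It also fails if it takes over 48 s, if anything falls off the work surface, if the arm or the gripper's body presses on something with over 40 N, if the wrist force passes 120 N, or if a joint passes its speed limit or range.

ROBOT

A 6-joint arm with a two-finger parallel gripper is mounted at the origin on the work surface. World frame = base frame: x ahead of the robot, y to its left, z up, the work surface at z = 0. Lengths are in mm, angles in degrees, forces in N, time in s.
With the tool pointing down it reaches from about 350 to 850 mm from the base axis. Payload 8.1 kg.
Tool frame: the origin (TCP) lies at the very end of the fingers, on their centre line; the grasp point (between the pads) lies 19 mm behind it (r.grip_depth is the distance from the TCP to the grasp point, in mm); y points along the fingers, z is the direction in which the jaws open and shut, and the axes are right-handed (so a half turn about y gives the same grasp; the last joint's range is limited). The gripper opens to 85 mm and grips with 20 to 120 N. Pads are 22 mm wide; open, the fingers measure 114 mm over their backs; the gripper's body (76 mm by 85 mm) begins 54 mm behind the grasp point. The pads swing forward as they close: fully open they stand 13 mm farther back than shut.
Start: joints at [-78.346, 7.471, 85.268, -0, 87.261, -4.893], TCP at [170.901, -575.15, 231.292] pointing down, gripper open.
Joint ranges: [-169.43, 169.43], [-51.17, 129.36], [1.28, 143.12], [-76.62, 256.62], [0, 156.53], [-152.29, 152.29]. Speed limits (degrees/s): [136.94, 136.94, 159.86, 180, 180, 180].

INTERFACE

Orientations are given as [roll, pitch, yaw] about the fixed x, y, z axes, in that order (R = Rz(yaw) Ry(pitch) Rx(roll)).
In Python, from bench import readout, eyes, r gives the robot as it stands. The module is installed in compiled form; this text tells all that it offers.
- The arm moves only by the tool move_arm, never from a script. Its argument "motion" is text: rows parted by semicolons, each of 6 numbers parted by spaces: the shift along the world's x, y, z in cm, then the turn, a rotation vector about the world's x, y, z in degrees. A call has 1 to 10 rows; each row is the pose to reach, as a shift and turn from the pose commanded when the call began; what a row does not reach only later rows make up. A row lasts 1/12 s, in which the tool goes at most 41.7 mm and 7.16 degrees, less where a joint would pass 70% of its speed; a pose out of reach is approached as far as the arm can. A call with a gripper value outside its range is refused whole. "fingers" is the finger opening in cm, from 0 to 8.54, set as the call begins (left out, the last holds). The fingers move at their own pace and stop on an object; "squeeze" is the grip in N (left out, the last holds). Time passes only in rows, so rows that repeat a pose let the fingers close. It gives the time, the measured TCP pose, the force and the opening at its end, in the units of the state.
- readout.sense(): the state, without advancing time (a new reading comes with each control period).
- eyes.snapshot(name): name is "scene" or "top"; returns a dict with "image" (480x640x3 uint8, blue, green, red), "fx", "fy", "cx", "cy" (pixels), "world_to_cam" (4x4, takes a point from world to camera coordinates). Camera axes: x right, y down, z forward; pixel columns grow to the right and rows downward; lengths in mm; the calibration is good to about 2 mm. A picture is of the moment at which its call begins. There is no depth.
- r.hand_in(): hands the job in, once; it reports no verdict.
The state is a dict: "time": time; "joint_pos": joint angles; "qd": joint speeds; "joint_efforts": joint torques, N m; "tool_pos": TCP position; "tcp_rot": TCP orientation; "ft_force": force on the tool from outside, world axes, zero at the start; "wrist_torque": the same for the moment, N m; "finger_gap": finger opening in mm.
Only numpy, scipy, OpenCV 4.12 (cv2) and the standard library are available. Lean on these libraries where they do the work, as an engineer would, in place of code of your own. Each camera call takes 0.05 s, during which the arm holds its last target. There are 200 camera calls.

## Working session

There is one attempt and no reset: what is moved stays moved. The work goes in short steps, Python scripts to look and compute and a tool call to move; the robot and the scene stay as the last step left them, time stands still between calls to the robot, and variables do not carry over. Pictures are saved under pics/ and viewed, about 8 in all and at most 12, crops included, and the job is handed in when it is done.

Besides the shell and the picture viewer there is one more tool, called as name(argument=value, ...), one argument or row to a line, values as JSON. move_arm: Moves the arm, as the interface text tells. Its arguments: {"type":"object","properties":{"motion":{"type":"string"},"fingers":{"type":"number"},"squeeze":{"type":"number"}},"required":["motion"]}

```bash
mkdir -p pics; cat > h.py <<'E'
import cv2,numpy as np
from bench import readout,eyes,r
def snap(n,f):
    s=eyes.snapshot(n);cv2.imwrite('pics/'+f,s['image']);return s
def cam(s):
    W=np.array(s['world_to_cam']);K=np.array([[s['fx'],0,s['cx']],[0,s['fy'],s['cy']],[0,0,1]]);return K,W
def atz(s,u,v,z):
    K,W=cam(s);R=W[:3,:3];c=-R.T@W[:3,3];d=R.T@np.linalg.inv(K)@[u,v,1];return c+d*(z-c[2])/d[2]
def proj(s,p):
    K,W=cam(s);q=K@(W[:3,:3]@np.array(p)+W[:3,3]);return q[:2]/q[2]
E
python3 - <<'E'
from h import *
import pickle
d={}
for n in('scene','top'):
    s=snap(n,n+'0.png');d[n]=s
    K,W=cam(s);print(n,K.tolist(),(-W[:3,:3].T@W[:3,3]).round(),W[:3,:3].round(2).tolist())
pickle.dump(d,open('s0.pkl','wb'))
print(readout.sense())
E
```

```text
scene [[454.31915602491614, 0.0, 321.2859717244199], [0.0, 454.31915602491614, 241.87724237231055], [0.0, 0.0, 1.0]] [901. 430. 997.] [[-0.74, 0.67, -0.01], [0.56, 0.62, -0.55], [-0.36, -0.41, -0.83]]
top [[587.2078824445231, 0.0, 320.85236779616247], [0.0, 587.2078824445231, 237.69638367050024], [0.0, 0.0, 1.0]] [ 347.    0. 1239.] [[0.01, -1.0, 0.01], [-0.98, -0.02, -0.17], [0.17, -0.01, -0.98]]
{'time': 0.1, 'joint_pos': array([-7.83468593e+01,  7.51180565e+00,  8.53226963e+01, -4.30380191e-04,
        8.72621909e+01, -4.89472155e+00]), 'qd': array([ 0.15745694, -0.13335925, -0.13149278,  0.08972444,  0.04731898,
        0.03565625]), 'joint_efforts': array([ 2.26285498e-03, -5.70951676e+01, -5.01941872e+01, -9.95856112e-05,
        8.12106882e-03, -8.70814375e-06]), 'tool_pos': array([ 170.79123275, -574.66094038,  230.34194658]), 'tcp_rot': array([-9.00963769e+01,  7.82203861e-03, -1.63452123e+02]), 'ft_force': array([ 0.47787651, -0.32425147, -0.1509212 ]), 'wrist_torque': array([ 0.01696432, -0.0462236 , -0.00708145]), 'finger_gap': 85.35569130015716}
```

View pics/scene0.png

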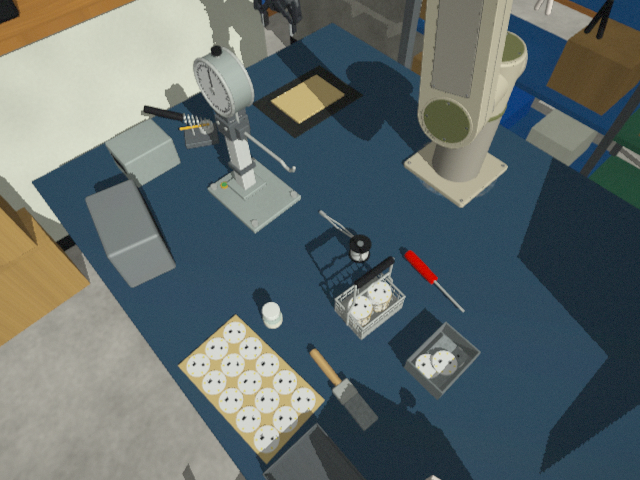

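View pics/top0.png

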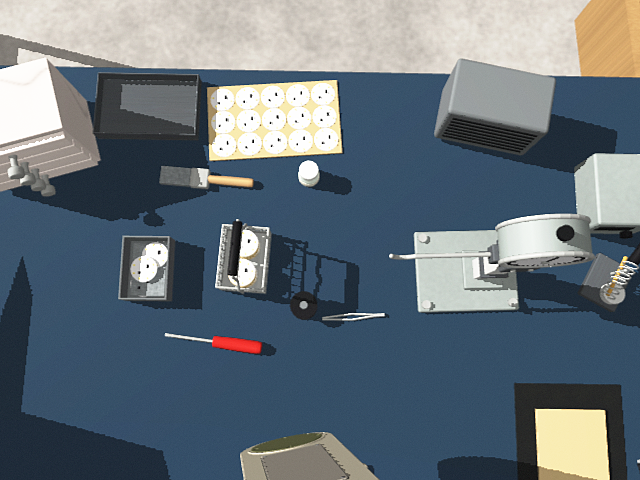

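The scene view shows the basket at about (368,300), with its grip from (358,285) to (395,262), and the hook tip at about (293,169). In the top view the grip runs (237,222)–(233,275), and the hook arm goes from (495,254) to its tip at (392,257). The bin at (146,268) has no bail. I'll make one montage of crops to refine these.

```bash
python3 - <<'E'
from h import *
a=cv2.imread('pics/top0.png');b=cv2.imread('pics/scene0.png')
c=lambda i,u,v,w,h:cv2.resize(i[v:v+h,u:u+w],(400,300),interpolation=cv2.INTER_CUBIC)
m=np.vstack([np.hstack([c(a,200,210,100,75),c(a,380,210,140,105)]),np.hstack([c(b,320,245,100,75),c(b,200,120,120,90)])])
cv2.imwrite('pics/m.png',m)
E
```

```text
(no output)
```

View pics/m.png

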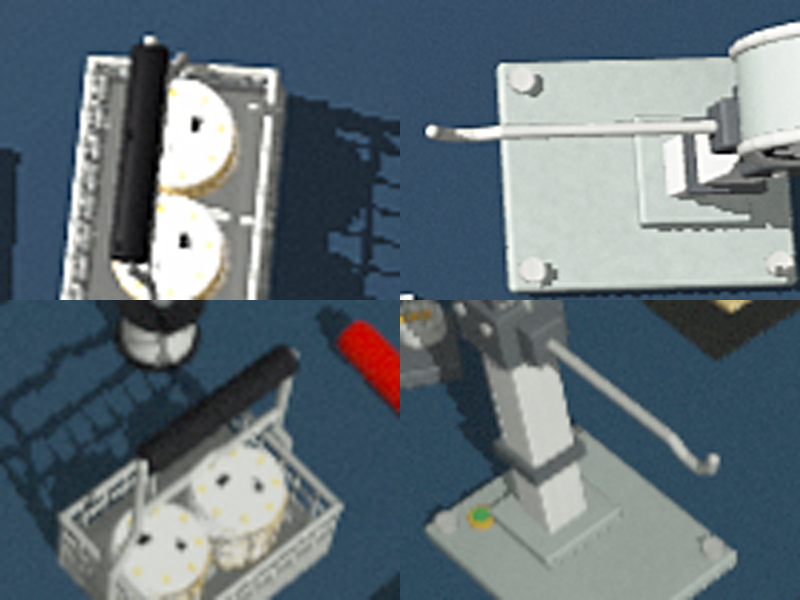

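```bash
python3 - <<'E'
from h import *
import pickle
d=pickle.load(open('s0.pkl','rb'));t,s=d['top'],d['scene']
def tri(a,b):
    P=[cam(x)[0]@np.array(cam(x)[1])[:3] for x in(t,s)]
    X=cv2.triangulatePoints(*P,np.array(a,float),np.array(b,float)).ravel();return (X[:3]/X[3]).round(1)
for n,a,b,z in[('gripA(far)',(237.7,220.8),(357,284.5),178),('gripB',(232.5,274.5),(393,259.5),178),('tip',(391.2,256.2),(292.4,168.6),257),('dip',(404,257.6),(288.5,171),237),('armroot',(490.3,254.5),(246.5,133.5),245)]:
    print(n,tri(a,b),atz(t,*a,z).round(1),atz(s,*b,z).round(1))
c=lambda u,v:atz(t,380+(u-400)/2.857,210+v/2.857,16).round(1)
print('base corners',c(498,65),c(512,288),c(797,283))
print('jar',atz(t,308,172,60),'spool',atz(t,303,306,50),'bin',atz(t,146,268,50))
# camera 'scene' sees dial? 
E
```

```text
gripA(far) [562.3 147.1 176.8] [563.  145.9 178. ] [561.4 149.4 178. ]
gripB [463.  153.7 172.6] [463.6 151.4 178. ] [463.9 158.1 178. ]
tip [ 492.1 -128.2  248. ] [ 490.3 -126.5  257. ] [ 497.7 -122.5  257. ]
dip [ 491.8 -151.8  222.2] [ 491.1 -151.1  237. ] [ 497.8 -137.8  237. ]
armroot [ 497.4 -298.8  238.6] [ 497.7 -298.2  245. ] [ 499.3 -290.   245. ]
base corners [ 576.4 -206.9   16. ] [ 412. -215.   16.] [ 418.8 -422.6   16. ]
jar [692.92154101  20.24450783  60.        ] spool [416.19959952  25.25014514  50.        ] bin [488.03975994 345.58695836  50.        ]
```

Both views agree. The grip is at about (513,150,178) with basket yaw about -3°. The seat is at about (491.5,-149,244) with scale yaw about +2.4°. I'll start moving above the grip, passing inside the scale.

move_arm(
  motion="0.8 1.7 0.3 0 0 -0.5; 2.2 4.7 0.8 0 0 -1.5; 3.8 8 1.5 0 0 -2.5; 5.3 11.3 2 0 0 -3.5; 6.9 14.6 2.5 0 0 -4.5; 8.4 17.9 3 0 0 -5.5; 10 21.2 3 0 0 -6.5; 11.5 24.5 3 0 0 -7.5; 13.1 27.8 3 0 0 -8.5; 14.7 31.1 3 0 0 -9.5",
  fingers=6,
  squeeze=60,
)

```text
time: 0.93
tool_pos: [318.1, -262.4, 261.0]
tcp_rot: [-90.0, -0.0, -173.0]
ft_force: [1.1, -0.2, 0.1]
finger_gap: 60.0
```

move_arm(
  motion="1.6 3.3 0 0 0 -1; 3.1 6.6 0 0 0 -2; 4.7 9.9 0 0 0 -3; 6.2 13.2 0 0 0 -4; 7.8 16.5 0 0 0 -5; 9.3 19.8 0 0 0 -6; 10.9 23.1 0 0 0 -7; 12.5 26.4 0 0 0 -8; 14 29.7 0 0 0 -9; 15.5 33 0 0 0 -10",
)

```text
time: 1.77
tool_pos: [473.1, 67.8, 260.9]
tcp_rot: [-90.0, -0.0, 177.0]
ft_force: [-0.4, -0.9, 0.6]
finger_gap: 59.9
```

move_arm(
  motion="1.5 3 0 0 0 0; 2.5 5.2 0 0 0 0; 3.3 6.9 -0.5 0 0 0; 3.9 8.1 -1 0 0 0; 4 8.4 -1.5 0 0 0; 4 8.4 -2 0 0 0; 4 8.4 -2 0 0 0; 4 8.4 -2 0 0 0",
)

```text
time: 2.43
tool_pos: [512.3, 148.9, 240.8]
tcp_rot: [-90.0, -0.1, 177.0]
ft_force: [0.4, -0.8, 0.4]
finger_gap: 60.1
```

```bash
python3 - <<'E'
from h import *
q=readout.sense();print(q['time'],q['tool_pos'],q['tcp_rot'],q['joint_pos'].round(1),q['ft_force'],q['finger_gap'])
a=snap('top','top1.png');b=snap('scene','sc1.png')
for s in(a,b):print(proj(s,q['tool_pos']),proj(s,[513,150,178]))
i=a['image'];j=b['image']
c=lambda i,u,v,w,h:cv2.resize(i[v:v+h,u:u+w],(400,300),interpolation=cv2.INTER_CUBIC)
cv2.imwrite('pics/m1.png',np.hstack([c(i,170,180,140,105),c(j,310,210,140,105)]))
E
```

```text
2.4333 [512.32599123 148.91801992 240.76906321] [-8.99674096e+01 -6.57179518e-02  1.77003601e+02] [ 10.7  -3.   95.   -0.   88.  103.7] [ 0.38335569 -0.79035993  0.36025735] 60.133740017637884
[230.06300908 242.24917855] [234.37141976 247.56502881]
[376.50256529 254.19137529] [373.89084331 270.72499763]
```

View pics/m1.png

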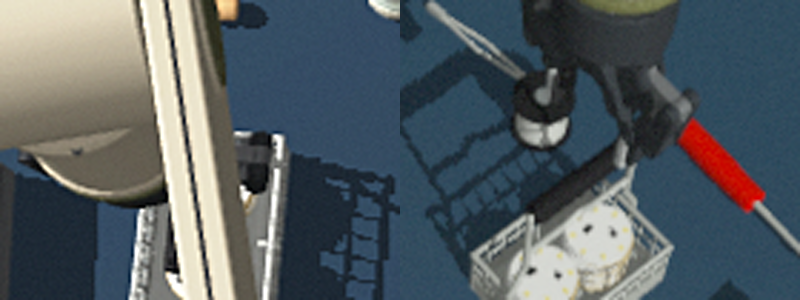

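The fingers straddle the grip in the scene crop, with tips near crop (548,95) and (655,150) and the tube between them. I'll lower to z of about 158 and close.

move_arm(
  motion="0 0.1 -1 0 0 0; 0 0.1 -2.5 0 0 0; 0 0.1 -4 0 0 0; 0 0.1 -5.5 0 0 0; 0 0.1 -7 0 0 0; 0 0.1 -7.8 0 0 0; 0 0.1 -8.2 0 0 0; 0 0.1 -8.2 0 0 0; 0 0.1 -8.2 0 0 0",
)

```text
time: 3.28
tool_pos: [513.2, 150.8, 159.8]
tcp_rot: [-90.0, 0.0, 177.0]
ft_force: [0.7, -0.2, 0.6]
finger_gap: 59.7
```

move_arm(
  motion="0 0 0 0 0 0; 0 0 0 0 0 0; 0 0 0 0 0 0; 0 0 0 0 0 0; 0 0 0 0 0 0; 0 0 0 0 0 0; 0 0 0 0 0 0; 0 0 0 0 0 0; 0 0 0 0 0 0; 0 0 0 0 0 0",
  fingers=1,
)

```text
time: 4.12
tool_pos: [513.4, 150.6, 160.1]
tcp_rot: [-90.0, 0.1, 177.0]
ft_force: [-1.0, -2.8, 5.6]
finger_gap: 16.2
```

move_arm(
  motion="0 0 0.2 0 0 0; 0 0 0.6 0 0 0; 0 0 1.2 0 0 0; 0 0 2 0 0 0; 0 0 3 0 0 0; 0 0 3.5 0 0 0; 0 0 3.5 0 0 0; 0 0 3.5 0 0 0; 0 0 3.5 0 0 0; 0 0 3.5 0 0 0",
)

```text
time: 4.95
tool_pos: [512.5, 150.8, 193.7]
tcp_rot: [-90.0, -0.1, 177.0]
ft_force: [0.6, 0.5, -9.4]
finger_gap: 16.1
```

```bash
python3 - <<'E'
from h import *
q=readout.sense();print(q['tool_pos'],q['ft_force'],q['wrist_torque'],q['finger_gap'])
b=snap('scene','sc2.png');j=b['image'];a=snap('top','top2.png')['image']
c=lambda i,u,v,w,h:cv2.resize(i[v:v+h,u:u+w],(400,300),interpolation=cv2.INTER_CUBIC)
cv2.imwrite('pics/m2.png',np.hstack([c(a,170,180,140,105),c(j,310,210,140,105)]))
E
```

```text
[512.45784959 150.76960496 193.65760614] [ 0.5585284   0.51367016 -9.41040507] [ 0.04221363 -0.04574962  0.03200021] 16.074040674018146
```

View pics/m2.png

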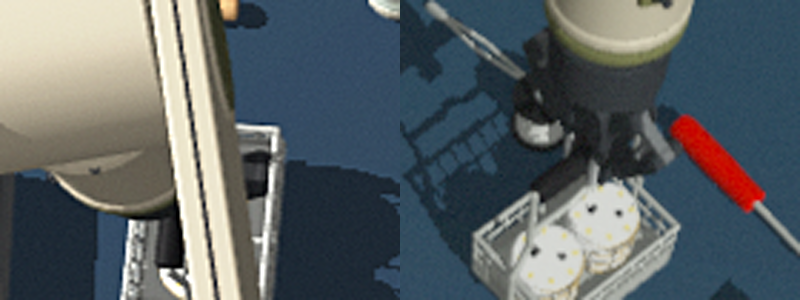

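The basket is lifted and level, with about 9.2 N of weight. Next I'll take it to a point in front of the hook tip, with the bar above tip height.

move_arm(
  motion="0 0 1 0 0 0; 0 -0.3 2.5 0 0 0.3; -0.1 -1 4 0 0 0.8; -0.2 -2 5.5 0 0 1.3; -0.3 -3.3 7 0 0 1.8; -0.5 -4.8 8.5 0 0 2.3; -0.6 -6.5 10 0 0 2.8; -0.8 -8.3 11 0 0 3.3; -1 -10.2 11.5 0 0 3.8; -1.2 -12.1 11.6 0 0 4.3",
)

```text
time: 5.88
tool_pos: [501.4, 29.0, 312.9]
tcp_rot: [-90.0, 0.2, -178.6]
ft_force: [0.3, -0.1, -8.6]
finger_gap: 15.9
```

move_arm(
  motion="-0.2 -1.9 0 0 0 0.3; -0.4 -3.8 0 0 0 0.6; -0.5 -5.7 0 0 0 0.9; -0.7 -7.5 0 0 0 1.1; -0.9 -9.1 0 0 0 1.1; -1 -10.4 0 0 0 1.1; -1.1 -11.4 0 0 0 1.1; -1.1 -11.9 0 0 0 1.1; -1.1 -12 0 0 0 1.1; -1.1 -12 0 0 0 1.1",
)

```text
time: 6.72
tool_pos: [490.0, -90.0, 310.5]
tcp_rot: [-90.0, 0.0, -177.6]
ft_force: [0.0, 1.1, -7.8]
finger_gap: 16.4
```

```bash
python3 - <<'E'
from h import *
q=readout.sense();print(q['time'],q['tool_pos'],q['tcp_rot'],q['ft_force'],q['wrist_torque'])
a=snap('top','top3.png');b=snap('scene','sc3.png');i=a['image'];j=b['image']
T=q['tool_pos'];y=np.radians(2.4);ax=np.array([np.cos(y),np.sin(y),0])
for n,p in[('bar mid',T-[0,0,34]),('barL',T-[0,0,40]+48*ax),('barR',T-[0,0,40]-48*ax),('seat',[491.5,-149,244])]:print(n,proj(a,p).round(1),proj(b,p).round(1))
c=lambda i,u,v,w,h:cv2.resize(i[v:v+h,u:u+w],(400,300),interpolation=cv2.INTER_CUBIC)
cv2.imwrite('pics/m3.png',np.hstack([c(i,340,200,140,105),c(j,250,110,120,90)]))
E
```

```text
6.7167 [489.96452854 -90.00207384 310.46129683] [-9.00201563e+01  8.38030287e-03 -1.77570699e+02] [ 0.02667784  1.10420625 -7.80386012] [ 0.01419008 -0.09482571  0.00235917]
bar mid [370.7 254.4] [304.4 168.9]
barL [369.2 226.6] [287.9 182.9]
barR [371.6 283.6] [320.6 159.1]
seat [403.4 256.8] [287.3 164.7]
```

View pics/m3.png

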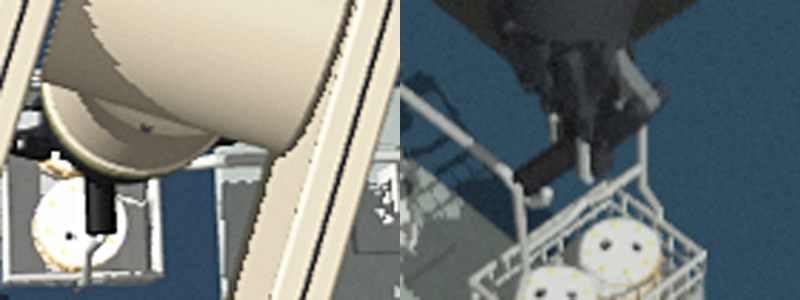

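The hook tip shows at crop (538,200), px (291,170), as predicted. The bar, carried 12 mm above the tip and about 37 mm in front of it, is lined up. Moving over the seat.

move_arm(
  motion="0 -0.5 0 0 0 0; 0 -1.5 0 0 0 0; 0.1 -2.7 0 0 0 0; 0.1 -3.9 0 0 0 0; 0.2 -5 0 0 0 0; 0.2 -5.6 0 0 0 0; 0.2 -5.8 0 0 0 0; 0.2 -5.8 0 0 0 0; 0.2 -5.8 0 0 0 0; 0.2 -5.8 0 0 0 0",
)

```text
time: 7.65
tool_pos: [491.9, -147.8, 310.3]
tcp_rot: [-90.0, -0.0, -177.5]
ft_force: [0.8, 0.9, -8.9]
finger_gap: 16.1
```

```bash
python3 - <<'E'
from h import *
q=readout.sense();print(q['time'],q['tool_pos'],q['ft_force'],q['wrist_torque'])
b=snap('scene','sc4.png');a=snap('top','top4.png');j=b['image'];i=a['image']
T=q['tool_pos'];y=np.radians(2.4);ax=np.array([np.cos(y),np.sin(y),0])
for n,p in[('bar mid',T-[0,0,34]),('barL',T-[0,0,40]+48*ax),('barR',T-[0,0,40]-48*ax),('seat',[491.5,-149,244]),('tiptop',[490.7,-127,257])]:print(n,proj(a,p).round(1),proj(b,p).round(1))
c=lambda i,u,v,w,h,W:cv2.resize(i[v:v+h,u:u+w],(W,600),interpolation=cv2.INTER_CUBIC)
cv2.imwrite('pics/m4.png',c(j,230,110,100,75,800))
E
```

```text
7.65 [ 491.90649086 -147.80290598  310.27321091] [ 0.77084125  0.94946276 -8.86710299] [ 0.03522875 -0.00827295 -0.02139751]
bar mid [405.5 253.8] [286.4 154.8]
barL [403.5 226.1] [270.  168.3]
barR [406.5 283. ] [302.6 145.6]
seat [403.4 256.8] [287.3 164.7]
tiptop [391.5 255.9] [293.5 165.9]
```

View pics/m4.png

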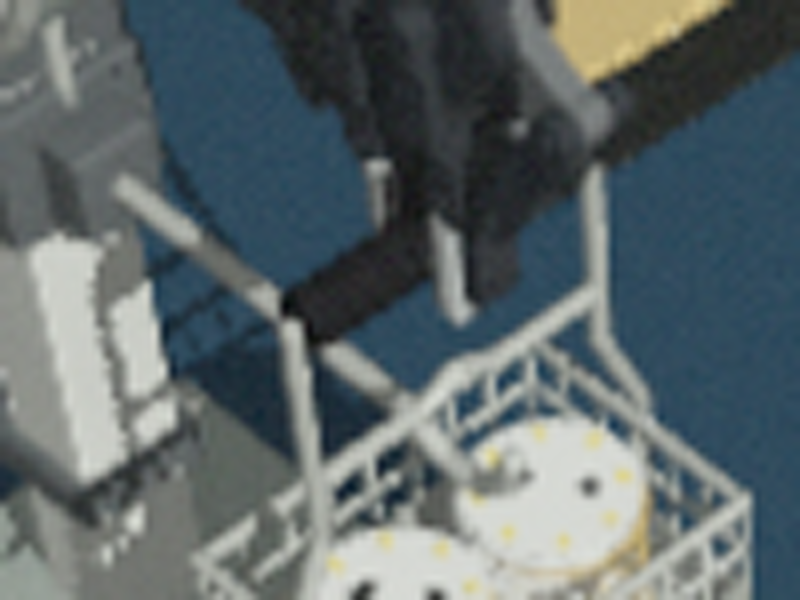

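The bar's kink is at crop (455,368), px (287,156), centred over the hook arm just behind its tip at px (295,168). The hook passes through the opening. Now I'll lower slowly.

move_arm(
  motion="0 0 -0.3 0 0 0; 0 0 -0.7 0 0 0; 0 0 -1.1 0 0 0; 0 0 -1.5 0 0 0; 0 0 -1.9 0 0 0; 0 0 -2.2 0 0 0; 0 0 -2.4 0 0 0; 0 0 -2.6 0 0 0; 0 0 -2.8 0 0 0; 0 0 -3 0 0 0",
)

```text
time: 8.58
tool_pos: [492.0, -148.2, 280.3]
tcp_rot: [-90.0, 0.0, -177.6]
ft_force: [-0.9, -0.1, -7.4]
finger_gap: 16.2
```

move_arm(
  motion="0 0 -0.2 0 0 0; 0 0 -0.4 0 0 0; 0 0 -0.6 0 0 0; 0 0 -0.8 0 0 0; 0 0 -1 0 0 0; 0 0 -1.2 0 0 0; 0 0 -1.4 0 0 0; 0 0 -1.6 0 0 0; 0 0 -1.8 0 0 0; 0 0 -2 0 0 0",
)

```text
time: 9.42
tool_pos: [492.0, -148.2, 260.2]
tcp_rot: [-90.0, 0.0, -177.6]
ft_force: [0.3, -0.1, -6.4]
finger_gap: 16.3
```

move_arm(
  motion="0 0 -0.2 0 0 0; 0 0 -0.4 0 0 0; 0 0 -0.6 0 0 0; 0 0 -0.8 0 0 0; 0 0 -1 0 0 0; 0 0 -1.2 0 0 0; 0 0 -1.4 0 0 0; 0 0 -1.6 0 0 0; 0 0 -1.8 0 0 0; 0 0 -2 0 0 0",
)

```text
time: 10.25
tool_pos: [492.0, -148.2, 240.2]
tcp_rot: [-90.0, 0.0, -177.6]
ft_force: [-0.4, -0.8, -3.4]
finger_gap: 15.9
```

```bash
python3 - <<'E'
from h import *
q=readout.sense();print(q['time'],q['tool_pos'],q['ft_force'],q['wrist_torque'])
b=snap('scene','sc5.png');j=b['image']
cv2.imwrite('pics/m5.png',cv2.resize(j[110:185,230:330],(800,600),interpolation=cv2.INTER_CUBIC))
E
```

```text
10.25 [ 491.97190143 -148.20741413  240.22925712] [-0.43750818 -0.80411409 -3.42235921] [0.00307265 0.06347678 0.00454806]
```

View pics/m5.png

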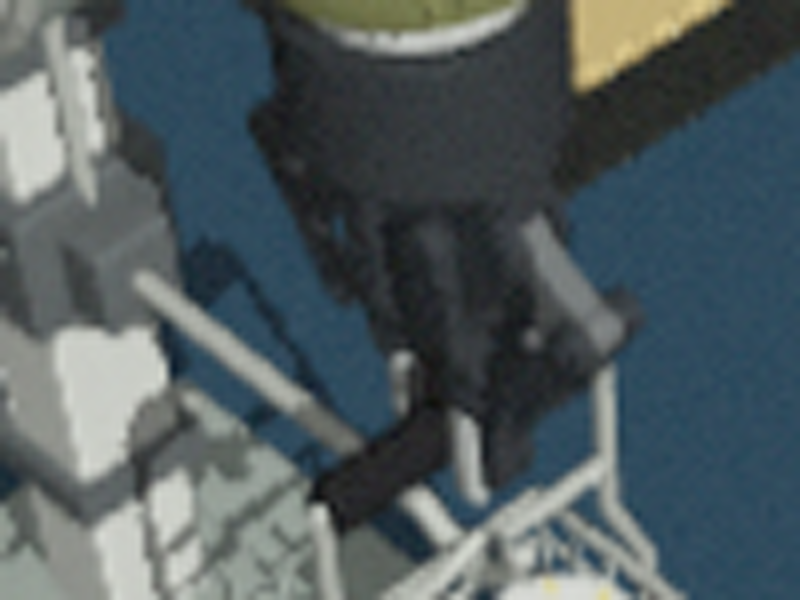

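The bar rests in the hook beside the upturned tip, and the hook is drawn down with it. Continuing.

move_arm(
  motion="0 0 -0.2 0 0 0; 0 0 -0.4 0 0 0; 0 0 -0.6 0 0 0; 0 0 -0.8 0 0 0; 0 0 -1 0 0 0; 0 0 -1.2 0 0 0; 0 0 -1.4 0 0 0; 0 0 -1.6 0 0 0; 0 0 -1.8 0 0 0; 0 0 -2 0 0 0",
)

```text
time: 11.13
tool_pos: [492.0, -148.2, 220.2]
tcp_rot: [-90.0, 0.0, -177.6]
ft_force: [-0.8, -0.2, -1.5]
finger_gap: 16.0
```

move_arm(
  motion="0 0 -0.2 0 0 0; 0 0 -0.4 0 0 0; 0 0 -0.6 0 0 0; 0 0 -0.8 0 0 0; 0 0 -1 0 0 0; 0 0 -1.2 0 0 0; 0 0 -1.3 0 0 0; 0 0 -1.4 0 0 0; 0 0 -1.4 0 0 0; 0 0 -1.4 0 0 0",
)

```text
time: 11.97
tool_pos: [491.9, -148.2, 206.3]
tcp_rot: [-90.0, 0.0, -177.6]
ft_force: [-0.7, -0.1, -0.5]
finger_gap: 16.3
```

```bash
cat > avg.py <<'E'
from h import *
f=[]
for k in range(24):
    s=eyes.snapshot('scene');q=readout.sense();f.append(q['ft_force'])
f=np.array(f);print(q['time'],q['tool_pos'],f.mean(0).round(2),(f.std(0)/24**.5).round(2),q['finger_gap'])
E
python3 avg.py
```

```text
13.1667 [ 491.91279643 -148.16600117  206.32301243] [-0.17 -0.49 -0.26] [0.08 0.12 0.12] 16.243218404858446
```

move_arm(
  motion="0 0 -0.1 0 0 0; 0 0 -0.2 0 0 0; 0 0 -0.3 0 0 0; 0 0 -0.3 0 0 0; 0 0 -0.3 0 0 0; 0 0 -0.3 0 0 0",
)

```text
time: 13.67
tool_pos: [491.9, -148.1, 203.3]
tcp_rot: [-90.0, -0.0, -177.6]
ft_force: [0.5, -1.3, 0.9]
finger_gap: 16.1
```

```bash
python3 avg.py; python3 - <<'E'
from h import *
b=snap('scene','sc6.png');j=b['image']
cv2.imwrite('pics/m6.png',np.hstack([cv2.resize(j[120:220,240:340],(500,500),interpolation=cv2.INTER_CUBIC),cv2.resize(j[45:125,190:260],(300,500),interpolation=cv2.INTER_CUBIC)]))
E
```

```text
14.8667 [ 491.90291395 -148.1562759   203.28929326] [-0.34 -0.74 -0.09] [0.11 0.11 0.08] 16.06898169145448
```

View pics/m6.png

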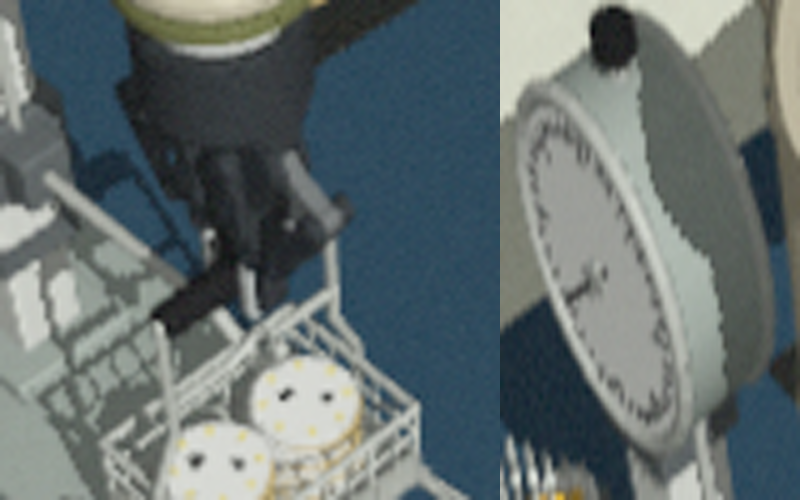

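The basket is level on the hook. The needle points to the lower left, about 230° clockwise, which agrees with roughly 75 mm of draw. The residual force is about -0.1 N vertical and -0.7 N sideways, so I'll ease the bar toward the seat slightly before letting go.

move_arm(
  motion="0 -0.1 -0.1 0 0 0; 0 -0.2 -0.1 0 0 0; 0 -0.2 -0.1 0 0 0; 0 -0.2 -0.1 0 0 0; 0 -0.2 -0.1 0 0 0; 0 -0.2 -0.1 0 0 0",
)

```text
time: 15.42
tool_pos: [492.0, -149.7, 202.3]
tcp_rot: [-90.0, 0.0, -177.5]
ft_force: [1.0, 4.6, 0.8]
finger_gap: 16.1
```

```bash
python3 avg.py
```

```text
16.6167 [ 492.03033939 -149.81749058  202.32468701] [ 1.15  4.94 -0.08] [0.09 0.09 0.1 ] 15.942571203386976
```

move_arm(
  motion="0 0.1 0 0 0 0; 0 0.2 0 0 0 0; 0 0.2 0 0 0 0; 0 0.2 0 0 0 0; 0 0.2 0 0 0 0; 0 0.2 0 0 0 0",
)

```text
time: 17.12
tool_pos: [492.0, -148.5, 202.4]
tcp_rot: [-90.0, 0.0, -177.6]
ft_force: [1.3, -0.6, 0.7]
finger_gap: 16.5
```

```bash
python3 avg.py
```

```text
18.3167 [ 491.88726864 -148.16230668  202.26525084] [ 1.58 -1.23  0.07] [0.1  0.11 0.08] 16.162194890405942
```

The vertical force is zero, so the scale carries all the weight. I'll release gently: relax the squeeze, then open in steps.

move_arm(
  motion="0 0 0 0 0 0; 0 -0.03 0 0 0 0; 0 -0.03 0 0 0 0; 0 -0.03 0 0 0 0; 0 -0.03 0 0 0 0",
  squeeze=20,
)

```text
time: 18.73
tool_pos: [491.9, -148.3, 202.2]
tcp_rot: [-90.0, -0.0, -177.5]
ft_force: [2.1, -0.4, 0.5]
finger_gap: 16.5
```

move_arm(
  motion="0 0 0 0 0 0; 0 0 0 0 0 0; 0 0 0 0 0 0; 0 0 0 0 0 0; 0 0 0 0 0 0; 0 0 0 0 0 0",
  fingers=1.8,
)

```text
time: 19.23
tool_pos: [491.8, -148.4, 202.2]
tcp_rot: [-90.0, -0.0, -177.6]
ft_force: [0.3, 0.3, -0.1]
finger_gap: 18.1
```

move_arm(
  motion="0 0 0 0 0 0; 0 0 0 0 0 0; 0 0 0 0 0 0; 0 0 0 0 0 0; 0 0 0 0 0 0; 0 0 0 0 0 0",
  fingers=2.4,
)

```text
time: 19.73
tool_pos: [491.9, -148.4, 202.3]
tcp_rot: [-90.0, -0.0, -177.6]
ft_force: [-0.0, 0.1, 0.0]
finger_gap: 23.9
```

move_arm(
  motion="0 0 0 0 0 0; 0 0 0 0 0 0; 0 0 0 0 0 0; 0 0 0 0 0 0; 0 0 0 0 0 0; 0 0 0 0 0 0",
  fingers=5.5,
)

```text
time: 20.23
tool_pos: [491.9, -148.5, 202.3]
tcp_rot: [-90.0, -0.0, -177.6]
ft_force: [0.4, 0.3, -0.4]
finger_gap: 54.7
```

```bash
python3 - <<'E'
from h import *
b=snap('scene','sc7.png');j=b['image'];q=readout.sense();print(q['time'],q['ft_force'])
cv2.imwrite('pics/m7.png',np.hstack([cv2.resize(j[120:220,240:340],(500,500),interpolation=cv2.INTER_CUBIC),cv2.resize(j[45:125,190:260],(300,500),interpolation=cv2.INTER_CUBIC)]))
E
```

```text
20.2833 [-0.09241341  0.08514613  0.18310809]
```

View pics/m7.png

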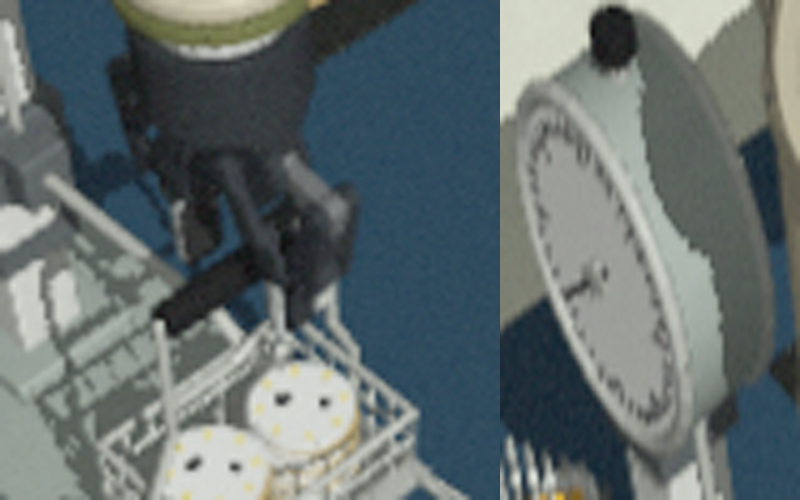

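The fingers are open and clear, with the tube midway between them. The basket hangs in the same place (grip end at crop (165,318)), and the needle has barely moved. Now I'll withdraw straight up.

move_arm(
  motion="0 0 0.3 0 0 0; 0 0 1 0 0 0; 0 0 2 0 0 0; 0 0 3.2 0 0 0; 0 0 4.7 0 0 0; 0 0 6.2 0 0 0; 0 0 7.7 0 0 0; 0 0 9 0 0 0; 0 0 10 0 0 0; 0 0 10.5 0 0 0",
)

```text
time: 21.12
tool_pos: [492.6, -148.7, 309.9]
tcp_rot: [-89.9, 0.2, -177.6]
ft_force: [0.6, 0.6, -0.4]
finger_gap: 55.0
```

move_arm(
  motion="0 0.3 0.5 0 0 0; 0 1 0.5 0 0 0; -0.5 2.5 1 0 0 0; -1 4.5 1 0 0 0; -1.5 6.5 1 0 0 0; -2 8.5 1 0 0 0; -2.3 10 1 0 0 0; -2.5 11 1 0 0 0; -2.5 11 1 0 0 0; -2.5 11 1 0 0 0",
)

```text
time: 21.95
tool_pos: [466.6, -37.8, 317.1]
tcp_rot: [-90.0, -0.0, -177.5]
ft_force: [0.1, 0.2, 0.3]
finger_gap: 54.9
```

```bash
python3 - <<'E'
from h import *
for k in range(8): a=eyes.snapshot('top')['image']
b=snap('scene','sc8.png');j=b['image'];q=readout.sense();print(q['time'],q['tool_pos'],q['ft_force'])
a2=cv2.resize(a[200:300,340:440],(400,400));
cv2.imwrite('pics/m8.png',np.hstack([cv2.resize(j[45:245,190:390],(400,400),interpolation=cv2.INTER_CUBIC),cv2.resize(a,(400,400))]))
E
```

```text
22.4 [466.94104362 -38.87512549 317.22985412] [-0.22967131  0.50290385 -0.4639751 ]
```

View pics/m8.png

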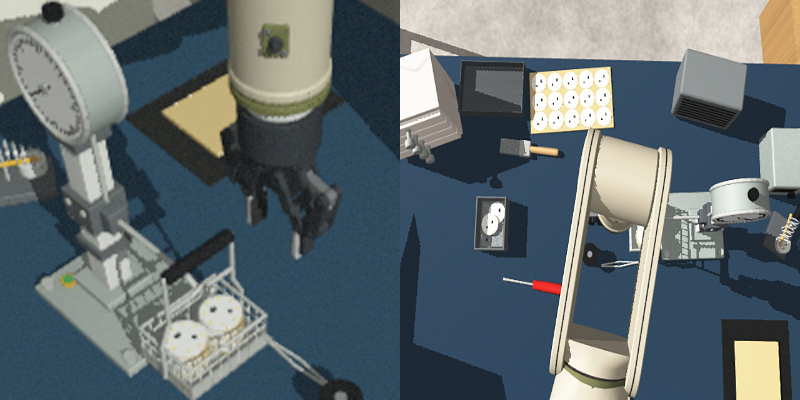

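The basket hangs upright on the hook at its kink, the needle is steady, the gripper is well clear, and the bystanders in view haven't moved. Handing in.

```bash
python3 -c "
from bench import r
r.hand_in()"
```

```text
the job is handed in; nothing more can be done
```

The basket now hangs upright by its bar's kink on the scale's hook. I handed the job in at about 22.4 s of the 48 s allowed.

- **Pick-up and hanging:** I gripped it by the black grip and brought the bar in over the hook tip. I then lowered it at about 24 mm/s once the bar was on the hook, under the 80 mm/s limit.
- **Release:** I let go only when the averaged vertical force on the tool was 0.07 ± 0.08 N. The squeeze came off first, then the fingers opened in steps.
- **Last checks:** After release the needle did not visibly move and the force on the tool stayed near zero. The gripper is clear of everything. The other things I could see looked unmoved. The arm hid the flux jar in the last pictures, and I did not compare positions numerically.

- **Sideways shift:** Before release I moved the bar 2 mm towards the column, which gave about 5 N of sideways force because it was already snug in the seat. I moved it back. About 1.2 N sideways and 1.6 N along the bar remained; I trimmed the position by 0.3 mm, and both were gone once the fingers opened.
- **Weight disagreement:** The force sensor gave about 8.5 N for the basket while carried. The draw of the hook, about 76 to 80 mm, suggests nearer 8 N. That is roughly within the noise of both measurements.

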